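Reset the sine plate to the tall gauge block

ROBOT

A 7-joint arm with a two-finger parallel gripper is mounted at the origin on the work surface; the furniture and walls round the work are solid. World frame = base frame: x ahead of the robot, y to its left, z up, the work surface at z = 0. Lengths are in m, angles in rad, forces in N, time in s.
With the tool pointing down it reaches from about 0.425 to 1.025 m from the base axis. Payload 9.4 kg.
Tool frame: the origin (TCP) lies on the centre line of the jaws, within the pads' length; the fingertips stand 17 mm ahead of it and the grasp point (between the pads) lies 2 mm behind it; z points along the fingers, y is the line along which they close (so a half turn about z gives the same grasp; the last joint's range is limited). The gripper opens to 93 mm and grips with 3 to 60 N. Pads are 15 mm wide; open, the fingers measure 128 mm over their backs; the gripper's body (75 mm by 188 mm) begins 65 mm behind the grasp point.
Start: joints at [-1.345, 0.599, -0.003, 1.599, 0.002, 0.943, -0.08], TCP at [0.216, 0.692, 0.204] pointing down, gripper open.
Joint ranges: [-2.57, 2.57], [-0.35, 1.97], [-1.29, 1.29], [0.11, 2.56], [-1.05, 4.19], [0.11, 1.86], [-2.63, 2.63]. Speed limits (rad/s): [2.22, 2.22, 3.01, 3.01, 3.14, 3.14, 3.14].

INTERFACE

Orientations are given as a rotation vector (axis times angle).
In Python, from station import arm gives the robot as it stands.
- The arm moves only by the tool jog_arm, never from a script. Its argument "deltas" is a list of rows, each a list of 5 numbers: the opening, from 0 (shut) to 1 (fully open), then the shift along the tool's x, y, z in m, then the turn about the tool's z in degrees. In form: [[hand, x, y, z, yaw], ...]. A call has 1 to 12 rows; each row shifts and turns the commanded pose from where the row before left it, along the tool's axes as they then stand; what a row does not reach is not made up. A row lasts 1/10 s, in which the tool goes at most 50 mm and 8.59 degrees, less where a joint would pass 70% of its speed; a pose out of reach is approached as far as the arm can. A call with a gripper value outside its range is refused whole. The fingers move at their own pace and stop on an object; the grip force is fixed at half the most. Time passes only in rows, so rows that do not move let the fingers close. It gives the time, the measured TCP pose, the force, the opening and the grip force at its end, in the units of the state.
- arm.get_obs(): the state, without advancing time (a new reading comes with each control period).
- arm.grab_frame(name): name is "side" or "top"; returns (picture, depth): 480x640x3 uint8, red, green, blue; 480x640 float32, m along the optical axis (not along the pixel's ray), 0 where there is no reading.
- arm.camera_model(name): a dict with "mtx" (3x3 intrinsics, pixels), "R" (3x3) and "t" (3): a world point X has camera coordinates R X + t. Camera axes: x right, y down, z forward; pixel columns grow to the right and rows downward; lengths in m; the calibration is good to about 2 mm. A picture is of the moment at which its call begins. camera_model takes no time and is no camera call.
- arm.finish_job(): hands the job in; it is judged then, once.
Trained networks look in the newest picture that a camera, given by its name, has taken for a name from the list of things; names that differ only in an ending like _2 or _b are one class to them, and where a whole thing is asked for, a point or a joint stands for the part that bears it (a point fixed in the world has none). Each returns a list of dicts, best first, with "score" (0 to 1); they miss things now and then, are a little off and sometimes report something else, mostly with a low value. They report only what shows in the picture. A call takes as long as a camera call.
- arm.find_in(camera, query): "box" ([left, top, right, bottom] in pixels, round what is visible of it).
- arm.cut_out(camera, query): "pixels" (480x640 bool, what is visible of it) and "box" ([left, top, right, bottom] in pixels, round what is visible of it).
- arm.place_of(camera, query): "location" ([row, column] in pixels: a listed point, or the origin of a listed thing).
The state is a dict: "time_s": time; "joint_positions": joint angles; "qvel": joint speeds; "joint_efforts": joint torques, N m; "eef_pos": TCP position; "tool_rot": TCP orientation; "ft_force": force on the tool from outside, world axes, zero at the start; "moment": the same for the moment, N m; "width": opening from 0.0 (shut) to 1.0 (fully open); "finger_force": force on a finger pad.
Only numpy, scipy, OpenCV 4.12 (cv2) and the standard library are available. Lean on these libraries where they do the work, as an engineer would, in place of code of your own. Each camera call takes 0.05 s, during which the arm holds its last target. There are 200 camera calls.

TASK

Change the honing angle of the sine plate: raise the hinged plate by its side handle, take out the lowest gauge block that stands beneath it and hang that block by its hole on the peg of the wooden stand. Then stand the tallest gauge block upright and square on the base, centred under where the plate's roller will come down, and lower the plate until the roller rests on it. Leave the middle block and the other things on the table where they are.

Things in the scene. Friction and masses are not known exactly. Their poses are not given: they have to be found in the camera images.
- sine_base: fixed dark steel base slab of the sine plate, 230 x 120 x 16 mm; origin at the centre of its underside, on the table; x axis points along the slab to the hinged end, z up. The gauge block stands on its bare top face, 16 mm above the table, at the end away from the hinge
- hinge (a point): the hinge axis of the plate: 95 mm from the base's origin along the base's x, 34 mm above the table; the axis runs along the base's y. Lies on the base
- sine_plate (a joint): tilt of the plate in rad: 0 flat, grows as the roller end rises, stop at 1.6. The hinge is stiff: the plate stays at any angle where it is left; raising it takes about 7 N at the handle, pushing it down about 3 N. At 1.2 rad or more there is room to work with the blocks from above. Starts at 0.24 to 0.34. On the tallest block it reads 0.461
- roller (a point): middle of the plate's steel roller, 16 mm in diameter, 180 mm from the hinge axis and parallel to it, clear for 90 mm between two lugs. Over the base its distance from the hinge is 180 mm x cos(tilt), its axis height above the hinge axis 180 mm x sin(tilt)
- handle (a point): middle of the black round handle, 16 mm in diameter and 70 mm long, that continues the roller beyond the side of the plate (95 mm from the plate's middle, on the base's -y side). It can be pinched across from above and turns in the grip as the plate tilts. The plate itself is 200 x 110 x 10 mm steel, its middle plane 18 mm above the line from hinge to roller, with a grey oilstone fixed on it
- low_block: the lowest gauge block: plain steel, 30 (x) x 50 (y) x 52 (z, height) mm, about 0.23 kg, with a 26 mm hole right through along x at half height. Origin at the centre of its underside, z up. At the start it stands on the base under the roller
- low_block_hole (a point): centre of the hole of the lowest block, 26 mm above its underside
- middle_block: gauge block like the lowest, but 70 mm high, standing on the table; to be left alone. Origin at the centre of its underside
- tall_block: the tallest gauge block, like the lowest, but 90 mm high, about 0.4 kg, standing on the table. Origin at the centre of its underside, x along its hole, z up
- peg_stand: fixed wooden stand: foot 110 x 100 x 12 mm, upright board 70 wide, 16 thick, its top 150 mm above the table. Origin at the table under the board's middle; the peg points along the stand's -x, z up
- peg_mid (a point): point on the axis of the peg, half way along: 34 mm from the board's middle plane along the stand's -x, 130 mm above the table. The steel peg is 12 mm in diameter, comes 60 mm out of the board and rises about 8 degrees towards its tip
- tape_roll: roll of brown tape, 109 mm across, 36 high, lying flat; a bystander. Origin at the centre of its underside
- ink_tin: round white ink tin, 99 mm across, 44 high; a bystander. Origin at the centre of its underside
- varnish_cup: small white cup, 70 mm across, 52 high; a bystander. Origin at the centre of its underside
- burnisher: burnisher with dark handle, 153 mm long; a bystander lying on the table

How it is judged:
At the end, for the whole second after the job is handed in: Tilt 0.461 within 0.015 rad, roller on the tallest block, which stands upright on the base, square (either way) within 15 degrees, 14 mm or less from under the roller and 25 mm from the base's midline; the lowest block hangs still on the peg by its hole, 28 mm or less from the peg's mid point (value of joint sine_plate between 0.446 and 0.476 rad and x of tall_block in the frame of sine_base between -0.08 and -0.052 m and y of tall_block in the frame of sine_base between -0.025 and 0.025 m and z of tall_block in the frame of sine_base between 0.012 and 0.02 m and angle between tall_block's own z axis and vertical below 0.05 rad and (angle between the x axis of tall_block and the x axis of sine_base, either way round below 0.26 rad or angle between the x axis of tall_block and the y axis of sine_base, either way round below 0.26 rad) and distance between low_block_hole and peg_mid below 0.028 m and contact force between low_block and peg_stand above 0.5 N and linear speed of low_block below 0.03 m/s and linear speed of tall_block below 0.02 m/s); the robot touches nothing.
It fails at once if the middle block is moved more than 20 mm (distance of middle_block from where it was at the start of the episode above 0.02 m).
It fails at once if a bystander is moved more than 30 mm (distance of any of tape_roll, ink_tin, varnish_cup, burnisher from where it was at the start of the episode above 0.03 m).
It also fails if it takes over 72 s, if anything falls off the work surface, if the arm or the gripper's body presses on something with over 40 N, if the wrist force passes 120 N, or if a joint passes its speed limit or range.

## Working session

There is one attempt and no reset: what is moved stays moved. The work goes in short steps, Python scripts to look and compute and a tool call to move; the robot and the scene stay as the last step left them, time stands still between calls to the robot, and variables do not carry over. Pictures are saved under pics/ and viewed, at most 10 in all, crops included, and the job is handed in when it is done.

Besides the shell and the picture viewer there is one more tool, called after "Call:" in YAML: its name, and indented under it one key for each argument. jog_arm: Moves the arm, as the interface text tells. Its arguments: {"type":"object","properties":{"deltas":{"type":"array","items":{"type":"array","items":{"type":"number"}}}},"required":["deltas"]}

```bash
mkdir -p pics; ls
cat > h.py <<'E'
import numpy as np,cv2
from station import arm
from scipy.spatial.transform import Rotation as Ro
def cloud(name,depth):
    c=arm.camera_model(name);K=np.array(c["mtx"]);R=np.array(c["R"]);t=np.array(c["t"])
    v,u=np.mgrid[0:480,0:640]
    p=np.stack([(u-K[0,2])/K[0,0]*depth,(v-K[1,2])/K[1,1]*depth,depth],-1)
    return (p-t)@R   # R^T (p-t)
def ray(name,rc,z):
    c=arm.camera_model(name);K=np.array(c["mtx"]);R=np.array(c["R"]);t=np.array(c["t"])
    d=R.T@np.array([(rc[1]-K[0,2])/K[0,0],(rc[0]-K[1,2])/K[1,1],1]);o=-R.T@t
    return o+d*(z-o[2])/d[2]
E
python3 - <<'E'
from h import *
o=arm.get_obs();print(o["eef_pos"],o["tool_rot"],o["width"],o["time_s"])
ims=[]
for n in("top","side"):
    im,d=arm.grab_frame(n);ims.append(im);np.save(n+".npy",d);np.save(n+"_im.npy",im)
    c=arm.camera_model(n);print(n,-np.array(c["R"]).T@np.array(c["t"]),np.array(c["mtx"])[0,0],np.array(c["R"])[2])
    cv2.imwrite(f"pics/{n}0.png",im[:,:,::-1])
Z=dict(sine_base=0,hinge=.034,roller=.086,handle=.086,low_block=.016,middle_block=0,tall_block=0,peg_stand=0,peg_mid=.13,tape_roll=0,ink_tin=0,varnish_cup=0,burnisher=0)
for n in("top","side"):
  for q,z in Z.items():
    r=arm.place_of(n,q)
    print(n,q,[(round(a["score"],2),np.round(a["location"]),np.round(ray(n,a["location"],z)[:2],3)) for a in r[:2]])
E
```

```text
pics
[0.21610119 0.69150117 0.20276707] [-4.73773369e-01 -3.10558658e+00  2.43417472e-03] 1.001384994031124 0.0
top [ 0.30422176 -0.05829096  1.04386417] 468.1225444863585 [ 0.21659485 -0.02788795 -0.97586317]
side [0.51092854 1.02822103 0.52190866] 513.1957336647527 [-0.02331201 -0.93866303 -0.34404689]
top sine_base [(0.63, array([218., 292.]), array([ 0.582, -0.041]))]
top hinge [(0.55, array([178., 288.]), array([ 0.667, -0.045]))]
top roller [(0.86, array([248., 288.]), array([ 0.496, -0.025])), (0.59, array([194., 409.]), array([ 0.577, -0.297]))]
top handle [(0.58, array([247., 334.]), array([ 0.485, -0.119])), (0.51, array([221., 295.]), array([ 0.553, -0.048]))]
top low_block [(0.64, array([252., 291.]), array([ 0.501, -0.029])), (0.5, array([257., 294.]), array([ 0.488, -0.033]))]
top middle_block [(0.76, array([236., 202.]), array([0.57 , 0.168])), (0.38, array([219., 292.]), array([ 0.581, -0.041]))]
top tall_block [(0.76, array([286., 202.]), array([0.455, 0.179])), (0.28, array([234., 206.]), array([0.572, 0.16 ]))]
top peg_stand [(0.76, array([193., 395.]), array([ 0.6
[... 865 characters left out ...]
array([0.564, 0.143]))]
side low_block [(0.88, array([287., 312.]), array([ 0.494, -0.048]))]
side middle_block [(0.58, array([342., 273.]), array([0.572, 0.169]))]
side tall_block [(0.76, array([352., 335.]), array([0.452, 0.2  ]))]
side peg_stand [(0.93, array([255., 275.]), array([ 0.596, -0.283]))]
side peg_mid [(0.94, array([211., 283.]), array([ 0.575, -0.277]))]
side tape_roll [(0.8, array([345., 394.]), array([0.338, 0.171]))]
side ink_tin [(0.65, array([261., 339.]), array([ 0.421, -0.254]))]
side varnish_cup [(0.62, array([314., 370.]), array([0.371, 0.049]))]
side burnisher [(0.52, array([289., 362.]), array([ 0.375, -0.08 ])), (0.27, array([286., 310.]), array([ 0.499, -0.088]))]
```

View pics/top0.png

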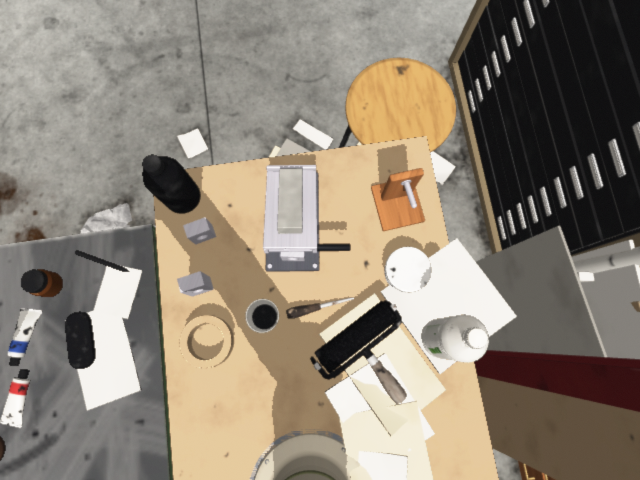

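View pics/side0.png

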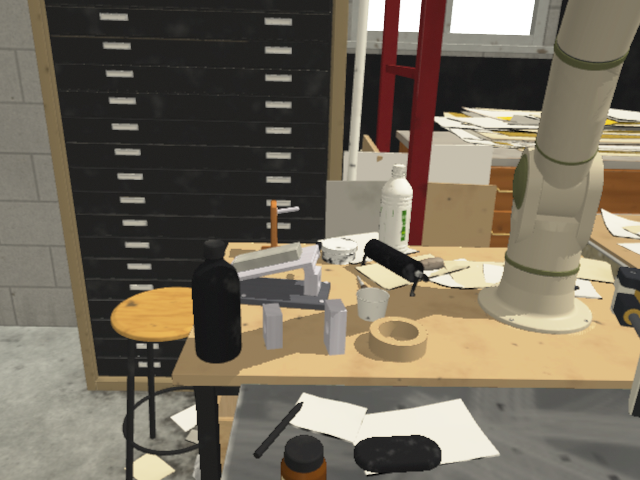

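Run:
```python
from h import *
P={n:cloud(n,np.load(n+".npy")) for n in("top","side")}
def top(n,q,zlo,zhi):
    r=arm.cut_out(n,q)[0]; p=P[n][r["pixels"]&(np.load(n+".npy")>0)]
    p=p[(p[:,2]>zlo)&(p[:,2]<zhi)]
    rc=cv2.minAreaRect(p[:,:2].astype(np.float32)*1000)
    print(n,q,round(r["score"],2),len(p),p.mean(0).round(3),"med z",np.median(p[:,2]).round(3),rc, np.percentile(p,[2,98],axis=0).round(3).tolist())
top("top","tall_block",.085,.096);top("top","middle_block",.064,.076)
top("top","tall_block",.02,.2)
top("top","sine_base",-.01,.022);top("top","sine_plate",.0,.3)
top("top","peg_stand",.143,.157);top("top","peg_stand",-.01,.02);top("top","handle",.03,.2)
top("side","tall_block",.085,.096);top("side","handle",.03,.2);top("side","low_block",.0,.1)
top("side","peg_mid",.115,.143);top("side","peg_stand",.143,.157)
```

```text
top tall_block 0.78 379 [0.455 0.181 0.091] med z 0.091 ((455.5425720214844, 181.6404571533203), (30.730247497558594, 51.63058853149414), 9.983278274536133) [[0.439, 0.157, 0.086], [0.472, 0.205, 0.094]]
top middle_block 0.87 340 [0.572 0.164 0.07 ] med z 0.071 ((572.6796875, 164.0802459716797), (31.502490997314453, 49.692962646484375), 10.808755874633789) [[0.555, 0.14, 0.066], [0.589, 0.188, 0.074]]
top tall_block 0.78 589 [0.453 0.177 0.077] med z 0.089 ((455.3753967285156, 181.53176879882812), (31.12662124633789, 51.812889099121094), 10.26011848449707) [[0.437, 0.155, 0.024], [0.472, 0.205, 0.093]]
top sine_base 0.8 957 [ 0.495 -0.038  0.016] med z 0.017 ((571.7994995117188, -36.46295928955078), (127.68783569335938, 225.92410278320312), 82.65079498291016) [[0.456, -0.109, 0.011], [0.656, 0.029, 0.021]]
top sine_plate 0.79 4715 [ 0.574 -0.046  0.094] med z 0.095 ((587.92333984375, -73.85884094238281), (178.9113006591797, 214.16331481933594), 84.54396057128906) [[0.482, -0.131, 0.058], [0.682, 0.015, 0.124]]
top peg_stand 0.56 270 [ 0.599 -0.283  0.15 ] med z 0.15 ((600.0051879882812, -282.9352722167969), (15.784542083740234, 69.47240447998047), 5.136857986450195) [[0.591, -0.315, 0.144], [0.609, -0.249, 0.153]]
top peg_stand 0.56 1456 [ 0.566 -0.279  0.012] med z 0.013 ((591.7169799804688, -300.47186279296875), (130.53579711914062, 133.7530975341797), 4.772229194641113) [[0.526, -0.335, 0.004], [0.629, -0.234, 0.017]]
top handle 0.64 4705 [ 0.574 -0.046  0.094] med z 0.096 ((581.7742309570312, -76.28046417236328), (179.8916778564453, 201.19326782226562), 82.22969818115234) [[0.482, -0.13, 0.059], [0.682, 0.016, 0.124]]Traceback (most recent call last):
  File "<stdin>", line 12, in <module>
  File "<stdin>", line 4, in top
IndexError: list index out of range
```

The top view shows the plate at (290,215) with its handle at (335,247), the tall block at (195,284), the middle block at (200,230) and the peg at (410,190). The networks' locations match these.

```bash
cat >> h.py <<'E'
def go(x=None,y=None,z=None,close=None,o=None):
    """deltas from the current pose: yaw first (closing-line direction, deg mod 180), then shift in turned tool axes"""
    o=o or arm.get_obs();p=np.array(o["eef_pos"]);R=Ro.from_rotvec(o["tool_rot"])
    yv=R.as_matrix()[:,1];cur=np.degrees(np.arctan2(yv[1],yv[0]))
    dw=0 if close is None else (close-cur+90)%180-90
    R2=Ro.from_euler("z",dw,degrees=True)*R
    t=np.array([p[i] if v is None else v for i,v in enumerate((x,y,z))])
    print("tcp",p.round(4),"close",round(cur,1),"| tool yaw",round(-dw,1),"shift after yaw",R2.inv().apply(t-p).round(4),"t",round(o["time_s"],2),"w",round(o["width"],3),"q7",round(o["joint_positions"][6],2))
E
python3 - <<'E'
from h import *
P={n:cloud(n,np.load(n+".npy")) for n in("top","side")}
q=P["top"].reshape(-1,3)
def crop(a,b):
    return q[((q>a)&(q<b)).all(1)]
h=crop([.44,-.15,.05],[.53,-.112,.12]);print("handle",len(h),h.mean(0).round(4),np.percentile(h,[2,50,98],axis=0).round(4).tolist())
pl=crop([.5,-.1,.05],[.67,.03,.2]);
# plate silver surface (exclude stone): side edges
b=crop([.43,-.12,.010],[.7,.04,.021]);print("base",len(b),cv2.minAreaRect(b[:,:2].astype(np.float32)*1000))
# front edge of base: min x per y bin
e=[];
for y in np.arange(-.085,.02,.005):
    s=b[abs(b[:,1]-y)<.0025]
    if len(s)>2:e.append((y,np.percentile(s[:,0],3)))
e=np.array(e);print(np.polyfit(e[:,0],e[:,1],1),e.round(3).tolist())
# plate +-y edges per x bin, via height jump
for x in np.arange(.52,.66,.02):
    s=pl[abs(pl[:,0]-x)<.004]; s=s[s[:,2]>.06]
    print(round(x,3),s[:,1].min().round(4),s[:,1].max().round(4),np.median(s[:,2]).round(4))
go()
E
```

```text
handle 140 [ 0.483  -0.1317  0.0922] [[0.4746, -0.1488, 0.0871], [0.4827, -0.1319, 0.0923], [0.4919, -0.1132, 0.0965]]
base 953 ((573.1236572265625, -41.167259216308594), (118.16036224365234, 229.30804443359375), 82.38131713867188)
[0.13033248 0.4641662 ] [[-0.085, 0.457], [-0.08, 0.453], [-0.075, 0.454], [-0.07, 0.455], [-0.065, 0.456], [-0.06, 0.456], [-0.055, 0.457], [-0.05, 0.457], [-0.045, 0.458], [-0.04, 0.458], [-0.035, 0.459], [-0.03, 0.46], [-0.025, 0.46], [-0.02, 0.461], [-0.015, 0.462], [-0.01, 0.463], [-0.005, 0.464], [0.0, 0.464], [0.005, 0.465], [0.01, 0.466], [0.015, 0.467]]
0.52 -0.088 0.0228 0.1038
0.54 -0.0909 0.0188 0.1012
0.56 -0.0935 0.0175 0.0944
0.58 -0.0967 0.0134 0.0893
0.6 -0.0995 0.0115 0.084
0.62 -0.0998 0.0077 0.0883
0.64 -0.0998 0.0058 0.0902
0.66 -0.0983 0.002 0.0855
tcp [0.2162 0.692  0.2036] close 72.7 | tool yaw 0 shift after yaw [0. 0. 0.] t 1.85 w 0.999 q7 -0.08
```

Call:
jog_arm:
  deltas:
    - [1,0,0,0,8.03]
    - [1,0,0,0,8.03]
    - [1,0,0,0,8.03]
    - [1,0,0,0,8.03]
    - [1,0,0,0,8.03]
    - [1,0,0,0,8.03]
    - [1,0,0,0,8.03]
    - [1,0,0,0,8.03]
    - [1,0,0,0,8.03]
    - [1,0,0,0,8.03]

```text
time_s: 2.85
eef_pos: [0.2161, 0.6921, 0.2037]
tool_rot: [-2.37, -2.062, -0.0]
ft_force: [0.5, 0.1, -1.0]
width: 0.999
finger_force: 0.0
```

Call:
jog_arm:
  deltas:
    - [1,-0.0418,0.0252,0,0]
    - [1,-0.0418,0.0252,0,0]
    - [1,-0.0418,0.0252,0,0]
    - [1,-0.0418,0.0252,0,0]
    - [1,-0.0418,0.0252,0,0]
    - [1,-0.0418,0.0252,0,0]
    - [1,-0.0418,0.0252,0,0]
    - [1,-0.0418,0.0252,0,0]
    - [1,-0.0418,0.0252,0,0]
    - [1,-0.0418,0.0252,0,0]
    - [1,-0.0418,0.0252,0,0]

```text
time_s: 3.95
eef_pos: [0.4304, 0.1978, 0.204]
tool_rot: [2.364, 2.069, 0.002]
ft_force: [0.9, 0.7, -0.0]
width: 1.0
finger_force: 0.0
```

Call:
jog_arm:
  deltas:
    - [1,-0.041,0.0121,0,0]
    - [1,-0.041,0.0121,0,0]
    - [1,-0.041,0.0121,0,0]
    - [1,-0.041,0.0121,0,0]
    - [1,-0.041,0.0121,0,0]
    - [1,-0.041,0.0121,0,0]
    - [1,-0.041,0.0121,0,0]
    - [1,-0.041,0.0121,0,0]
    - [1,0,0,0,0]

```text
time_s: 4.85
eef_pos: [0.4825, -0.1446, 0.2043]
tool_rot: [2.37, 2.057, -0.0]
ft_force: [-0.1, 0.5, -1.1]
width: 1.001
finger_force: 0.0
```

Run:
```python
from h import *
go(.4825,-.138,.086,-7.6)
o=arm.get_obs();print(o["ft_force"],o["joint_positions"])
```

```text
tcp [ 0.4825 -0.1446  0.2043] close -8.1 | tool yaw -0.5 shift after yaw [ 0.0068 -0.0012  0.1183] t 4.85 w 1.001 q7 0.32
[-0.0557913   0.45932467 -1.06179931] [-0.174111    0.36013051  0.47125739  2.12055794 -0.24500911  0.70938139
  0.31683307]
```

Call:
jog_arm:
  deltas:
    - [1,0.006,0,0.04,0]
    - [1,0,0,0.04,0]
    - [1,0,0,0.03,0]
    - [1,0,0,0.008,0]
    - [0.1,0,0,0,0]
    - [0.1,0,0,0,0]
    - [0.1,0,0,0,0]
    - [0.1,0,0,0,0]
    - [0.1,0,0,0,0]
    - [0.1,0,0,0,0]

```text
time_s: 5.85
eef_pos: [0.4831, -0.1325, 0.0861]
tool_rot: [2.364, 2.068, 0.001]
ft_force: [0.1, 0.1, -0.9]
width: 0.532
finger_force: 0.0
```

Run:
```python
from h import *
import sys
go()
# arc from tilt0 to 1.27 in N rows: tool y = base x
o=arm.get_obs();z=o["eef_pos"][2]+.002;t0=np.arcsin((z-.034)/.18);print("tilt0?",t0)
p=np.array(o["eef_pos"]);ex=np.array([.991,-.132]);print("base x of tcp",(p[:2]-[.573,-.041])@ex,"expect",.095-.18*np.cos(t0))
a=np.linspace(.26 if 0 else t0,1.28,21);dy=np.diff(-.18*np.cos(a));dz=np.diff(.18*np.sin(a))
print([[round(u,4),round(-v,4)] for u,v in zip(dy,dz)])
```

```text
tcp [ 0.4831 -0.1325  0.0861] close -7.6 | tool yaw 0 shift after yaw [0. 0. 0.] t 5.85 w 0.532 q7 0.44
tilt0? 0.30542987939741356
base x of tcp -0.07700299368537555 expect -0.07666919942598505
[[np.float64(0.0028), np.float64(-0.0083)], [np.float64(0.0032), np.float64(-0.0081)], [np.float64(0.0036), np.float64(-0.008)], [np.float64(0.004), np.float64(-0.0078)], [np.float64(0.0044), np.float64(-0.0076)], [np.float64(0.0048), np.float64(-0.0074)], [np.float64(0.0051), np.float64(-0.0071)], [np.float64(0.0055), np.float64(-0.0069)], [np.float64(0.0058), np.float64(-0.0066)], [np.float64(0.0061), np.float64(-0.0063)], [np.float64(0.0064), np.float64(-0.006)], [np.float64(0.0067), np.float64(-0.0057)], [np.float64(0.0069), np.float64(-0.0054)], [np.float64(0.0072), np.float64(-0.005)], [np.float64(0.0074), np.float64(-0.0046)], [np.float64(0.0077), np.float64(-0.0043)], [np.float64(0.0079), np.float64(-0.0039)], [np.float64(0.008), np.float64(-0.0035)], [np.float64(0.0082), np.float64(-0.0031)], [np.float64(0.0083), np.float64(-0.0027)]]
```

Call:
jog_arm:
  deltas:
    - [0,-0.006,0,0,0]
    - [0,0,0,0,0]
    - [0,0,0,0,0]
    - [0,0,0,0,0]
    - [0,0,0,0,0]
    - [0,0,0,0,0]
    - [0,0,0,0,0]

```text
time_s: 6.55
eef_pos: [0.482, -0.1385, 0.0856]
tool_rot: [-2.364, -2.068, -0.0]
ft_force: [0.3, 0.3, -0.1]
width: 0.007
finger_force: 0.0
```

Run:
```python
from h import *
out=[]
for n in("top","side"):
    im,d=arm.grab_frame(n);np.save(n+".npy",d)
    out.append(im)
    q=cloud(n,d)
a=cv2.resize(out[0][170:320,230:430],(800,600)) if 0 else None
L=cv2.resize(out[0][190:290,270:370],(400,400),interpolation=2);Rr=cv2.resize(out[1][200:320,230:350],(400,400),interpolation=2)
cv2.imwrite("pics/c1.png",np.hstack([L,Rr])[:,:,::-1])
for n in("side",):
    print([(round(r["score"],2),np.round(r["location"])) for r in arm.place_of(n,"handle")])
```

```text
[(0.89, array([247., 318.]))]
```

View pics/c1.png

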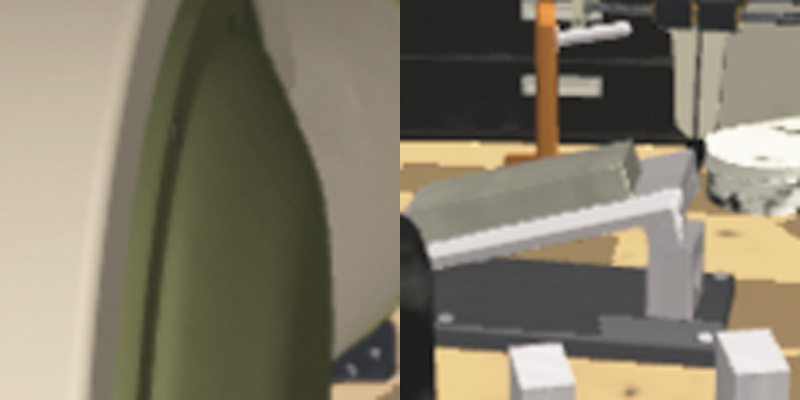

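Run:
```python
from h import *
d=np.load("side.npy");q=cloud("side",d)
for r in range(226,262,2):
    print(r,[tuple((q[r,c]*1000).round().astype(int)) if d[r,c]>0 else 0 for c in range(310,328,3)])
m=(q[...,1]>-.17)&(q[...,1]<-.10)&(q[...,0]>.44)&(q[...,0]<.53)&(q[...,2]<.13)&(d>0)
go();print(arm.get_obs()["ft_force"],arm.get_obs()["moment"])
```

```text
226 [(np.int64(497), np.int64(-833), np.int64(-95)), (np.int64(495), np.int64(-128), np.int64(139)), (np.int64(488), np.int64(-131), np.int64(138)), (np.int64(481), np.int64(-130), np.int64(138)), (np.int64(474), np.int64(-134), np.int64(137)), (np.int64(467), np.int64(-127), np.int64(140))]
228 [(np.int64(497), np.int64(-833), np.int64(-103)), (np.int64(495), np.int64(-131), np.int64(133)), (np.int64(488), np.int64(-130), np.int64(133)), (np.int64(481), np.int64(-131), np.int64(133)), (np.int64(474), np.int64(-127), np.int64(135)), (np.int64(467), np.int64(-129), np.int64(134))]
230 [(np.int64(497), np.int64(-830), np.int64(-110)), (np.int64(495), np.int64(-129), np.int64(128)), (np.int64(488), np.int64(-130), np.int64(128)), (np.int64(481), np.int64(-137), np.int64(126)), (np.int64(474), np.int64(-125), np.int64(130)), (np.int64(467), np.int64(-129), np.int64(129))]
232 [(np.int64(497), np.int64(-832), np.int64(-119)), (np.int64(495), np.int64(-133), np.int64(122)), (np.int64(488), np.int64(-132), np.int64(122)), (np.int64(481), np.int64(-129), np.int64(124)), (np.int64(473), np.in
[... 3585 characters left out ...]
t64(109)), (np.int64(495), np.int64(1), np.int64(109)), (np.int64(488), np.int64(-48), np.int64(89)), (np.int64(475), np.int64(-268), np.int64(1)), (np.int64(467), np.int64(-260), np.int64(4)), (np.int64(459), np.int64(-252), np.int64(8))]
260 [(np.int64(502), np.int64(16), np.int64(110)), (np.int64(495), np.int64(9), np.int64(107)), (np.int64(488), np.int64(-35), np.int64(90)), (np.int64(475), np.int64(-259), np.int64(-1)), (np.int64(467), np.int64(-260), np.int64(-1)), (np.int64(459), np.int64(-249), np.int64(3))]
tcp [ 0.482  -0.1385  0.0856] close -7.6 | tool yaw 0 shift after yaw [0. 0. 0.] t 6.7 w 0.009 q7 0.45
[-0.14325349  0.29807322  0.23890737] [-0.08461374  0.04545855  0.02157707]
```

Run:
```python
from h import *
c=arm.camera_model("side");K=np.array(c["mtx"]);R=np.array(c["R"]);t=np.array(c["t"])
def pr(X): p=K@(R@np.array(X)+t);return (p[:2]/p[2]).round(1)
for X in([.482,-.1385,.069],[.482,-.1385,.0856],[.482,-.1385,.15],[.4801,-.16,.088],[.4855,-.12,.088],[.49,-.085,.088]):print(X,pr(X))
im,d=arm.grab_frame("side");a=np.load("side_im.npy")
f=lambda i:cv2.resize(i[205:280,280:355],(400,400),interpolation=0)
cv2.imwrite("pics/c2.png",np.hstack([f(a),f(im)])[:,:,::-1])
```

```text
[0.482, -0.1385, 0.069] [317.8 251.9]
[0.482, -0.1385, 0.0856] [318.  245.5]
[0.482, -0.1385, 0.15] [318.7 220.2]
[0.4801, -0.16, 0.088] [318.7 241.6]
[0.4855, -0.12, 0.088] [316.7 247.3]
[0.49, -0.085, 0.088] [314.9 252.5]
```

View pics/c2.png

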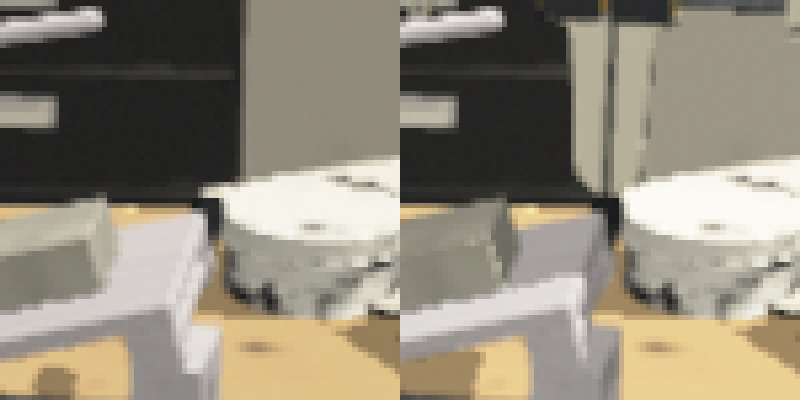

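The fingertips end at row 242, just above the handle at (318,246). The gripper therefore stands about 25 mm higher than the reported pose implies. I'll open, go lower and close again.

Call:
jog_arm:
  deltas:
    - [0.55,0,0,0,0]
    - [0.55,0,0,0,0]
    - [0.55,0,0,0,0]
    - [0.55,0,0,0,0]
    - [0.55,0,0,0,0]
    - [0.55,0,0,0,0]
    - [0.55,0,0,0.013,0]
    - [0.55,0,0,0.013,0]
    - [0,0,0,0,0]
    - [0,0,0,0,0]
    - [0,0,0,0,0]
    - [0,0,0,0,0]

```text
time_s: 7.95
eef_pos: [0.4823, -0.1386, 0.0602]
tool_rot: [2.364, 2.068, 0.001]
ft_force: [0.8, -0.2, 0.1]
width: 0.256
finger_force: 0.0
```

Call:
jog_arm:
  deltas:
    - [0,0,0,0,0]
    - [0,0,0,0,0]
    - [0,0,0,0,0]

```text
time_s: 8.25
eef_pos: [0.4833, -0.1387, 0.0601]
tool_rot: [2.363, 2.067, 0.002]
ft_force: [3.6, 0.4, 2.2]
width: 0.164
finger_force: 30.0
```

Gripped at width 0.164, which is 16 mm. Next I raise the plate along its arc.

Call:
jog_arm:
  deltas:
    - [0,0,0.0028,-0.0083,0]
    - [0,0,0.0032,-0.0081,0]
    - [0,0,0.0036,-0.008,0]
    - [0,0,0.004,-0.0078,0]
    - [0,0,0.0044,-0.0076,0]
    - [0,0,0.0048,-0.0074,0]
    - [0,0,0.0051,-0.0071,0]
    - [0,0,0.0055,-0.0069,0]
    - [0,0,0.0058,-0.0066,0]
    - [0,0,0.0061,-0.0063,0]
    - [0,0,0.0064,-0.006,0]
    - [0,0,0.0067,-0.0057,0]

```text
time_s: 9.45
eef_pos: [0.5339, -0.1455, 0.1454]
tool_rot: [-2.358, -2.061, 0.009]
ft_force: [-19.4, 1.1, 8.6]
width: 0.165
finger_force: 30.0
```

Call:
jog_arm:
  deltas:
    - [0,0,0.0069,-0.0054,0]
    - [0,0,0.0072,-0.005,0]
    - [0,0,0.0074,-0.0046,0]
    - [0,0,0.0077,-0.0043,0]
    - [0,0,0.0079,-0.0039,0]
    - [0,0,0.008,-0.0035,0]
    - [0,0,0.0082,-0.0031,0]
    - [0,0,0.0083,-0.0027,0]
    - [0,0,0,0,0]

```text
time_s: 10.35
eef_pos: [0.6006, -0.1547, 0.1817]
tool_rot: [-2.364, -2.067, -0.002]
ft_force: [-12.3, 3.6, 30.5]
width: 0.164
finger_force: 30.0
```

Run:
```python
from h import *
im,d=arm.grab_frame("side");np.save("side.npy",d)
print({n:[(round(r["score"],2),np.round(r["location"])) for r in arm.place_of("side",n)[:2]] for n in("handle","roller","low_block")})
cv2.imwrite("pics/c3.png",cv2.resize(im[130:320,190:400],(700,600),interpolation=2)[:,:,::-1])
go();print(arm.get_obs()["ft_force"],arm.get_obs()["joint_positions"])
```

```text
{'handle': [(0.85, array([196., 264.])), (0.23, array([258., 344.]))], 'roller': [(0.96, array([207., 260.])), (0.69, array([208., 286.]))], 'low_block': [(0.94, array([286., 311.]))]}
tcp [ 0.6007 -0.1547  0.1817] close -7.7 | tool yaw 0 shift after yaw [0. 0. 0.] t 10.55 w 0.163 q7 0.34
[-11.32152754   3.52316139  27.81794798] [-0.13001968  0.52866184  0.43669278  1.89016403 -0.30830572  0.78762184
  0.34000357]
```

View pics/c3.png

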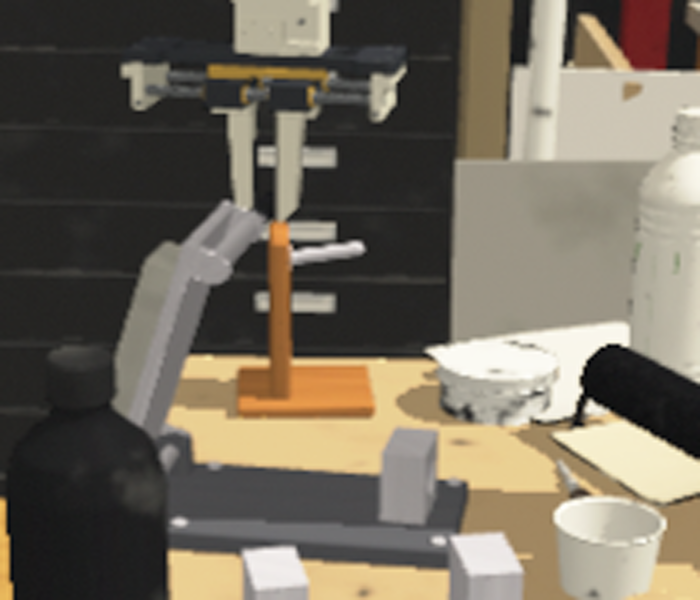

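The picture shows the plate raised to about 1.25 rad. The low block stands free on the base at (410,475) in the crop, and the peg is clear.

Call:
jog_arm:
  deltas:
    - [0.6,0,0,0,0]
    - [0.6,0,0,0,0]
    - [0.6,0,0,0,0]
    - [0.6,0,0,0,0]
    - [0.6,0,0,-0.03,0]
    - [0.6,0,0,-0.04,0]

```text
time_s: 11.15
eef_pos: [0.5999, -0.1541, 0.2468]
tool_rot: [-2.362, -2.066, 0.005]
ft_force: [0.0, -0.3, -0.0]
width: 0.586
finger_force: 0.0
```

Run:
```python
from h import *
ims,P={},{}
for n in("side","top"):
    im,d=arm.grab_frame(n);P[n]=cloud(n,d);P[n][d<=0]=9
    r=arm.cut_out(n,"low_block")
    print(n,[round(a["score"],2) for a in r])
    if r:
        p=P[n][r[0]["pixels"]];print(np.percentile(p,[2,98],axis=0).round(4).tolist())
        t=p[(p[:,2]>.062)&(p[:,2]<.075)];print("topface",len(t),t.mean(0).round(4),cv2.minAreaRect(t[:,:2].astype(np.float32)*1000))
# all points near the block
    q=P[n].reshape(-1,3);s=q[((q>[.45,-.08,.06])&(q<[.54,.02,.08])).all(1)];print(len(s), cv2.minAreaRect(s[:,:2].astype(np.float32)*1000) if len(s)>5 else 0, s.mean(0))
go(.497,-.031,.2,82.4)
```

```text
side [0.76]
[[0.4778, -0.0512, 0.0165], [0.5136, -0.0015, 0.0687]]
topface 143 [ 0.4952 -0.0253  0.0667] ((494.5631103515625, -30.149580001831055), (53.77315902709961, 30.429283142089844), 81.60542297363281)
170 ((494.5426330566406, -30.686063766479492), (58.82408905029297, 30.966045379638672), 79.97034454345703) [ 0.49470676 -0.02525853  0.06609664]
top []
0 0 [nan nan nan]
tcp [ 0.6014 -0.1545  0.2486] close -7.6 | tool yaw 90.0 shift after yaw [-0.1198 -0.1087  0.0484] t 11.35 w 0.599 q7 0.3<stdin>:11: RuntimeWarning: Mean of empty slice.
  ret = um.true_divide(
```

Call:
jog_arm:
  deltas:
    - [0.8,0,0,-0.003,8.2]
    - [0.8,0,0,-0.003,8.2]
    - [0.8,0,0,-0.003,8.2]
    - [0.8,0,0,-0.003,8.2]
    - [0.8,0,0,-0.003,8.2]
    - [0.8,0,0,-0.003,8.2]
    - [0.8,0,0,-0.003,8.2]
    - [0.8,0,0,-0.003,8.2]
    - [0.8,0,0,-0.003,8.2]
    - [0.8,0,0,-0.003,8.2]
    - [0.8,0,0,0,8.2]

```text
time_s: 12.45
eef_pos: [0.6006, -0.1543, 0.2769]
tool_rot: [3.133, -0.224, -0.002]
ft_force: [-0.2, 0.5, -0.6]
width: 0.8
finger_force: 0.0
```

Call:
jog_arm:
  deltas:
    - [0.8,-0.0304,-0.0276,0,0]
    - [0.8,-0.0304,-0.0276,0,0]
    - [0.8,-0.0304,-0.0276,0,0]
    - [0.8,-0.0304,-0.0276,0,0]
    - [0.8,0,0,0.045,0]
    - [0.8,0,0,0.045,0]
    - [0.8,0,0,0.045,0]
    - [0.8,0,0,0.015,0]
    - [0.8,0,0,0,0]

```text
time_s: 13.35
eef_pos: [0.4934, -0.0287, 0.1252]
tool_rot: [3.132, -0.216, -0.009]
ft_force: [-0.8, 0.7, 0.4]
width: 0.8
finger_force: 0.0
```

Run:
```python
from h import *
im,d=arm.grab_frame("side");
cv2.imwrite("pics/c4.png",cv2.resize(im[150:320,230:400],(600,600),interpolation=2)[:,:,::-1])
go(.4955,-.029,.028,82)
```

```text
tcp [ 0.4944 -0.029   0.1267] close -97.9 | tool yaw 0.1 shift after yaw [ 0.0014 -0.0003  0.0987] t 13.4 w 0.802 q7 -0.98
```

View pics/c4.png

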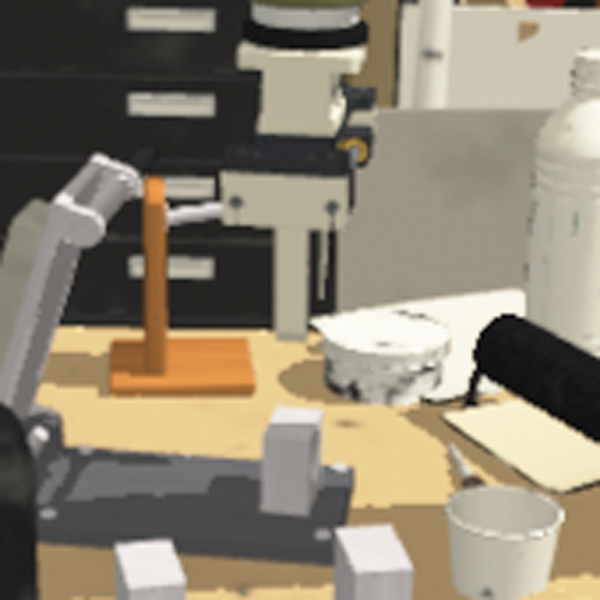

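Call:
jog_arm:
  deltas:
    - [0.8,0.0014,0,0.04,0]
    - [0.8,0,0,0.04,0]
    - [0.8,0,0,0.018,0]
    - [0.4,0,0,0,0]
    - [0.4,0,0,0,0]
    - [0.4,0,0,0,0]
    - [0.4,0,0,0,0]
    - [0.4,0,0,0,0]

```text
time_s: 14.2
eef_pos: [0.498, -0.0291, 0.0313]
tool_rot: [3.134, -0.215, 0.005]
ft_force: [-0.5, -1.7, 7.7]
width: 0.537
finger_force: 29.8
```

Call:
jog_arm:
  deltas:
    - [0.4,0,0,-0.02,0]
    - [0.4,0,0,-0.04,0]
    - [0.4,0,0,-0.04,-6.5]
    - [0.4,0,0,-0.03,-6.5]
    - [0.4,0,0,0,0]

```text
time_s: 14.7
eef_pos: [0.4985, -0.0287, 0.1635]
tool_rot: [-3.137, -0.147, -0.009]
ft_force: [0.1, -0.4, -3.0]
width: 0.538
finger_force: 29.8
```

Run:
```python
from h import *
n="side";im,d=arm.grab_frame(n);q=cloud(n,d);q[d<=0]=9
p=q.reshape(-1,3);s=p[((p>[.52,-.31,.118])&(p<[.588,-.26,.15])).all(1)]
for a in np.arange(.525,.59,.01):
    k=s[abs(s[:,0]-a)<.005]
    if len(k):print(round(a,3),len(k),k.mean(0).round(4),k[:,2].max().round(4),k[:,1].max().round(4))
print("board",p[((p>[.57,-.33,.14])&(p<[.63,-.24,.156])).all(1)].mean(0))
r=arm.cut_out(n,"low_block");
if r:
    b=q[r[0]["pixels"]];print(r[0]["score"],np.percentile(b,[2,50,98],axis=0).round(4).tolist())
go(.5054,-.2915,None,95.1)
print(arm.get_obs()["ft_force"])
```

```text
0.535 16 [ 0.5364 -0.2836  0.1343] 0.1394 -0.2768
0.545 15 [ 0.545  -0.2825  0.1332] 0.1392 -0.2769
0.555 17 [ 0.5546 -0.2818  0.132 ] 0.137 -0.2783
0.565 18 [ 0.5644 -0.2821  0.1303] 0.1362 -0.2792
0.575 19 [ 0.5754 -0.2804  0.1287] 0.134 -0.2728
0.585 13 [ 0.5842 -0.2785  0.1279] 0.1326 -0.2745
board [ 0.59797685 -0.27014956  0.1471918 ]
0.79 [[0.4792, -0.0436, 0.148], [0.4968, -0.0049, 0.1687], [0.5102, 0.0007, 0.2002]]
tcp [ 0.497  -0.0278  0.1604] close -84.9 | tool yaw 0.0 shift after yaw [-0.015   0.2634 -0.0003] t 14.8 w 0.537 q7 -0.87
[ 0.45851983  0.34711265 -3.01744352]
```

Call:
jog_arm:
  deltas:
    - [0.4,-0.0025,0.0439,0,0]
    - [0.4,-0.0025,0.0439,0,0]
    - [0.4,-0.0025,0.0439,0,0]
    - [0.4,-0.0025,0.0439,0,0]
    - [0.4,-0.0025,0.0439,0,0]
    - [0.4,-0.0025,0.0439,0,0]
    - [0.4,0,0,0.018,0]
    - [0.4,0,0,0.019,0]
    - [0.4,0,0,0,0]

```text
time_s: 15.7
eef_pos: [0.5035, -0.2913, 0.1194]
tool_rot: [-3.135, -0.137, 0.009]
ft_force: [0.3, 0.5, -3.6]
width: 0.536
finger_force: 29.8
```

Run:
```python
from h import *
n="side";im,d=arm.grab_frame(n);q=cloud(n,d);q[d<=0]=9
cv2.imwrite("pics/c5.png",cv2.resize(im[150:270,230:370],(700,600),interpolation=2)[:,:,::-1])
r=arm.cut_out(n,"low_block");
if r:
    b=q[r[0]["pixels"]];print(r[0]["score"],np.percentile(b,[2,50,98],axis=0).round(4).tolist())
go(.567,-.2863,None,95.1)
```

```text
0.45 [[0.4739, -0.6197, 0.0021], [0.5018, -0.2672, 0.1208], [0.5159, -0.2612, 0.1536]]
tcp [ 0.5049 -0.292   0.1219] close -84.9 | tool yaw -0.0 shift after yaw [ 0.0624 -0.0002 -0.0001] t 15.8 w 0.537 q7 -0.42
```

View pics/c5.png

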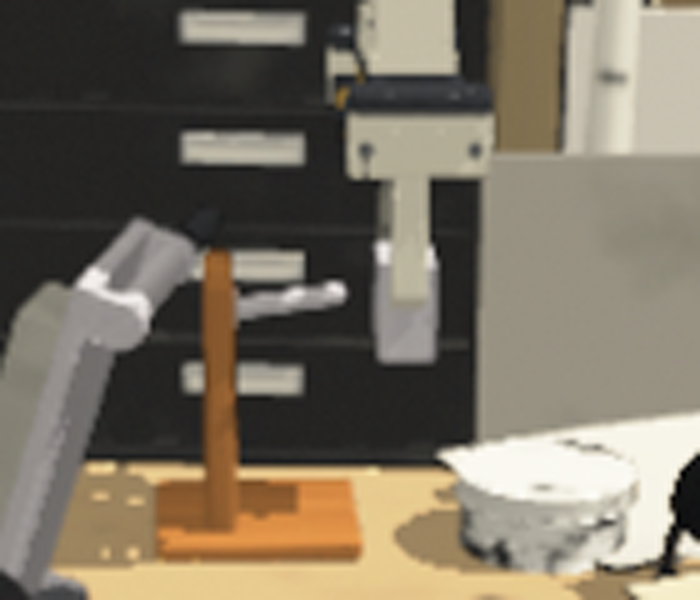

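The block is aligned in front of the peg: the tip is at (335,293) and the block's centre is about (408,300). I'll slide it on now.

Call:
jog_arm:
  deltas:
    - [0.4,0.0104,0,0,0]
    - [0.4,0.0104,0,0,0]
    - [0.4,0.0104,0,0.001,0]
    - [0.4,0.0104,0,0.001,0]
    - [0.4,0.0104,0,0.001,0]
    - [0.4,0.0104,0,0.001,0]
    - [0.4,0,0,0,0]

```text
time_s: 16.5
eef_pos: [0.5696, -0.2862, 0.1186]
tool_rot: [3.138, 0.144, 0.001]
ft_force: [-0.1, 0.2, -2.9]
width: 0.536
finger_force: 29.8
```

Call:
jog_arm:
  deltas:
    - [0.4,0,0,0.002,0]
    - [0.4,0,0,0.002,0]
    - [0.4,0,0,0.002,0]
    - [0.4,0,0,0,0]

```text
time_s: 16.9
eef_pos: [0.5673, -0.2869, 0.1137]
tool_rot: [-3.138, -0.14, -0.001]
ft_force: [-2.1, 2.6, 6.6]
width: 0.535
finger_force: 29.9
```

Call:
jog_arm:
  deltas:
    - [0.8,0,0,0,0]
    - [0.8,0,0,0,0]
    - [0.8,0,0,0,0]
    - [0.8,0,0,0,0]
    - [0.8,0,0,-0.02,0]
    - [0.8,0,0,-0.04,0]
    - [0.8,0,0,-0.04,0]
    - [0.8,-0.03,0,-0.02,0]

```text
time_s: 17.7
eef_pos: [0.5416, -0.2896, 0.2355]
tool_rot: [3.135, 0.147, 0.006]
ft_force: [-0.8, -0.5, -0.3]
width: 0.799
finger_force: 0.0
```

Run:
```python
from h import *
n="side";im,d=arm.grab_frame(n);q=cloud(n,d);q[d<=0]=9
cv2.imwrite("pics/c6.png",cv2.resize(im[150:270,230:370],(700,600),interpolation=2)[:,:,::-1])
r=arm.cut_out(n,"low_block");
if r:
    b=q[r[0]["pixels"]];print(r[0]["score"],np.percentile(b,[2,50,98],axis=0).round(4).tolist())
print(arm.place_of(n,"low_block_hole"))
go(.4555,.1815,None,100.2)
```

```text
0.77 [[0.5441, -0.8268, -0.0527], [0.5623, -0.2629, 0.1294], [0.6042, -0.2559, 0.1508]]
[{'location': [211.8, 282.0], 'score': 0.71}, {'location': [344.7, 394.7], 'score': 0.53}]
tcp [ 0.5371 -0.2904  0.2345] close -85.0 | tool yaw -5.2 shift after yaw [ 3.200e-03 -4.789e-01 -3.000e-04] t 17.85 w 0.798 q7 -0.57
```

View pics/c6.png

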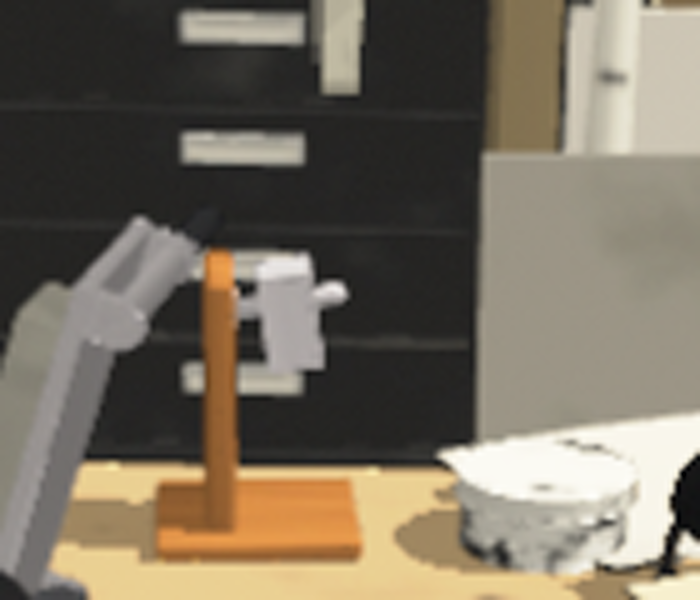

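The low block hangs on the peg at mid length. Next is the tall block.

Call:
jog_arm:
  deltas:
    - [0.8,0,0,0,-5.2]
    - [0.8,0.0003,-0.0479,0,0]
    - [0.8,0.0003,-0.0479,0,0]
    - [0.8,0.0003,-0.0479,0,0]
    - [0.8,0.0003,-0.0479,0,0]
    - [0.8,0.0003,-0.0479,0,0]
    - [0.8,0.0003,-0.0479,0,0]
    - [0.8,0.0003,-0.0479,0,0]
    - [0.8,0.0003,-0.0479,0,0]
    - [0.8,0.0003,-0.0479,0,0]
    - [0.8,0.0003,-0.0479,0,0]
    - [0.8,0,0,0,0]

```text
time_s: 19.05
eef_pos: [0.4532, 0.1895, 0.2315]
tool_rot: [3.127, 0.3, -0.003]
ft_force: [-0.0, -0.5, 0.7]
width: 0.799
finger_force: 0.0
```

Call:
jog_arm:
  deltas:
    - [0.8,0,0,0.04,0]
    - [0.8,0,0,0.04,0]
    - [0.8,0,0,0.02,0]
    - [0.8,0,0,0,0]

```text
time_s: 19.45
eef_pos: [0.4535, 0.1812, 0.1303]
tool_rot: [3.126, 0.282, -0.007]
ft_force: [0.7, 0.3, 0.2]
width: 0.8
finger_force: 0.0
```

Run:
```python
from h import *
go(.4555,.1815,.045,100.2)
n="side";im,d=arm.grab_frame(n);q=cloud(n,d);q[d<=0]=9
p=q.reshape(-1,3);s=p[((p>[.42,.14,.084])&(p<[.49,.23,.097])).all(1)];print(len(s),s.mean(0),cv2.minAreaRect(s[:,:2].astype(np.float32)*1000))
```

```text
tcp [0.4535 0.1812 0.1303] close -79.7 | tool yaw 0.1 shift after yaw [ 0.0024 -0.0001  0.0853] t 19.45 w 0.8 q7 -1.19
258 [0.45455613 0.18677304 0.08873406] ((454.55438232421875, 183.18768310546875), (30.226816177368164, 55.16055679321289), 10.354631423950195)
```

Call:
jog_arm:
  deltas:
    - [0.8,0.002,-0.001,0.04,0]
    - [0.8,0,0,0.03,0]
    - [0.8,0,0,0.015,0]
    - [0.4,0,0,0,0]
    - [0.4,0,0,0,0]
    - [0.4,0,0,0,0]
    - [0.4,0,0,0,0]
    - [0.4,0,0,0,0]

```text
time_s: 20.3
eef_pos: [0.4575, 0.1838, 0.0491]
tool_rot: [-3.128, -0.283, -0.004]
ft_force: [0.2, -1.0, 8.0]
width: 0.534
finger_force: 30.0
```

Call:
jog_arm:
  deltas:
    - [0.4,0,0,-0.02,0]
    - [0.4,0,0,-0.04,0]
    - [0.4,0,0,-0.04,0]
    - [0.4,0,0,0,0]

```text
time_s: 20.7
eef_pos: [0.4583, 0.1842, 0.1517]
tool_rot: [-3.126, -0.284, -0.008]
ft_force: [0.9, 1.1, -4.4]
width: 0.533
finger_force: 29.9
```

Run:
```python
from h import *
print("target",np.array([.573,-.041])-.0662*np.array([.991,-.132]))
go(.5074,-.0323,None,82.5)
n="side";im,d=arm.grab_frame(n);q=cloud(n,d);q[d<=0]=9
r=arm.cut_out(n,"tall_block")
if r:
    b=q[r[0]["pixels"]];print(r[0]["score"],np.percentile(b,[2,50,98],axis=0).round(4).tolist())
p=q.reshape(-1,3);b=p[((p>[.45,-.12,.010])&(p<[.69,.04,.021])).all(1)];print("base",len(b),cv2.minAreaRect(b[:,:2].astype(np.float32)*1000))
```

```text
target [ 0.5073958 -0.0322616]
tcp [0.4583 0.1842 0.1517] close -79.6 | tool yaw 17.9 shift after yaw [ 0.0769  0.2082 -0.    ] t 20.7 w 0.533 q7 -1.21
0.67 [[0.4367, 0.1609, 0.1019], [0.4606, 0.2063, 0.1429], [0.474, 0.2144, 0.1927]]
base 2076 ((564.5179443359375, -35.85942077636719), (125.498046875, 212.20851135253906), 83.34729766845703)
```

Call:
jog_arm:
  deltas:
    - [0.4,0,0,0,5.97]
    - [0.4,0,0,0,5.97]
    - [0.4,0,0,0,5.97]
    - [0.4,0.0155,0.0416,0,0]
    - [0.4,0.0155,0.0416,0,0]
    - [0.4,0.0155,0.0416,0,0]
    - [0.4,0.0155,0.0416,0,0]
    - [0.4,0.0155,0.0416,0,0]
    - [0.4,0,0,0,0]
    - [0.4,0,0,0.04,0]
    - [0.4,0,0,0.026,0]
    - [0.4,0,0,0,0]

```text
time_s: 22.0
eef_pos: [0.5032, -0.0323, 0.0784]
tool_rot: [3.134, -0.208, -0.011]
ft_force: [-1.0, -0.1, -3.8]
width: 0.536
finger_force: 29.9
```

```bash
cat > blk.py <<'E'
from h import *
n="side";im,d=arm.grab_frame(n);q=cloud(n,d);q[d<=0]=9
p=q.reshape(-1,3)
for lo,hi in((.10,.115),(.03,.09)):
    s=p[((p>[.45,-.08,lo])&(p<[.56,.03,hi])).all(1)];print(len(s),s.mean(0).round(4),np.percentile(s,[3,97],axis=0).round(4).tolist(),cv2.minAreaRect(s[:,:2].astype(np.float32)*1000))
print([(round(r["score"],2),np.round(r["location"]),ray(n,r["location"],.016).round(4)) for r in arm.place_of(n,"tall_block")[:2]])
go(.5074,-.0323,.065,82.5);print(arm.get_obs()["ft_force"])
E
python3 blk.py
```

```text
99 [ 0.5012 -0.0015  0.1078] [[0.4842, -0.0355, 0.1008], [0.5172, 0.0103, 0.1148]] ((501.86322021484375, -15.604106903076172), (53.58700942993164, 29.57148551940918), 81.8143081665039)
394 [ 0.4998 -0.0116  0.0596] [[0.4828, -0.044, 0.0313], [0.5164, -0.0041, 0.0881]] ((499.6278381347656, -26.80321502685547), (50.47700500488281, 30.15268898010254), 82.25617218017578)
[(0.86, array([287., 309.]), array([ 0.5023, -0.0492,  0.016 ])), (0.66, array([292., 363.]), array([ 0.3803, -0.0275,  0.016 ]))]
tcp [ 0.5052 -0.0329  0.0813] close -97.6 | tool yaw -0.1 shift after yaw [ 0.0021 -0.0009  0.0163] t 22.1 w 0.535 q7 -0.93
[-0.15146058 -0.33899065 -3.1454864 ]
```

Call:
jog_arm:
  deltas:
    - [0.4,0.006,0,0.006,0]
    - [0.4,0,0,0.005,0]
    - [0.4,0,0,0.003,0]
    - [0.4,0,0,0.001,0]
    - [0.4,0,0,0,0]

```text
time_s: 22.6
eef_pos: [0.5119, -0.0335, 0.067]
tool_rot: [-3.135, 0.207, 0.0]
ft_force: [-0.5, -0.0, -4.0]
width: 0.537
finger_force: 29.9
```

```bash
python3 blk.py
```

```text
132 [ 0.5068 -0.0148  0.1071] [[0.4929, -0.0584, 0.1006], [0.5237, 0.009, 0.114]] ((504.0590515136719, -23.872577667236328), (73.58780670166016, 29.80058479309082), 61.362972259521484)
363 [ 0.5085 -0.0122  0.0585] [[0.4919, -0.044, 0.032], [0.5252, -0.0004, 0.0876]] ((501.6753845214844, -18.89837074279785), (58.801353454589844, 27.871700286865234), 45.840667724609375)
[(0.95, array([289., 304.]), array([ 0.5131, -0.0402,  0.016 ])), (0.69, array([340., 272.]), array([0.5721, 0.1876, 0.016 ]))]
tcp [ 0.512  -0.0336  0.0671] close -97.6 | tool yaw -0.1 shift after yaw [-0.0048 -0.0007  0.0021] t 22.7 w 0.536 q7 -0.9
[-3.17385918e-04 -1.04811744e-01 -3.75360873e+00]
```

Call:
jog_arm:
  deltas:
    - [0.4,-0.001,0,0.001,0]
    - [0.4,0,0,0.001,0]
    - [0.4,0,0,0.001,0]
    - [0.4,0,0,0,0]

```text
time_s: 23.1
eef_pos: [0.5111, -0.034, 0.0648]
tool_rot: [-3.134, 0.208, -0.002]
ft_force: [-2.2, -0.9, 11.2]
width: 0.534
finger_force: 30.0
```

Contact with the base. I'll release and retreat upward.

Call:
jog_arm:
  deltas:
    - [0.8,0,0,0,0]
    - [0.8,0,0,0,0]
    - [0.8,0,0,0,0]
    - [0.8,0,0,0,0]
    - [0.8,0,0,-0.02,0]
    - [0.8,0,0,-0.04,0]
    - [0.8,0,0,-0.045,0]
    - [0.8,0,0,-0.045,0]
    - [0.8,-0.02,0,-0.045,0]
    - [0.8,-0.02,0,0,0]

```text
time_s: 24.1
eef_pos: [0.4735, -0.0293, 0.2629]
tool_rot: [-3.134, 0.208, -0.011]
ft_force: [0.2, 0.5, -1.3]
width: 0.801
finger_force: 0.0
```

```bash
python3 blk.py
python3 - <<'E'
from h import *
go(.596,-.154,None,-7.6)
print([(round(r["score"],2),np.round(r["location"])) for r in arm.place_of("side","handle")[:2]])
E
```

```text
145 [ 0.5071 -0.0284  0.1048] [[0.4928, -0.0565, 0.1007], [0.523, -0.0071, 0.1064]] ((507.0918273925781, -32.32221221923828), (54.9371337890625, 29.854440689086914), 82.9416275024414)
401 [ 0.5073 -0.0135  0.0597] [[0.4898, -0.0498, 0.0316], [0.5249, -0.0055, 0.0879]] ((497.70245361328125, -25.289012908935547), (61.618019104003906, 29.605581283569336), 49.79115295410156)
[(0.74, array([212., 285.]), array([ 0.5834, -0.6396,  0.016 ])), (0.64, array([293., 303.]), array([ 0.5149, -0.0166,  0.016 ]))]
tcp [ 0.4696 -0.0277  0.2596] close -97.5 | tool yaw -0.0 shift after yaw [0.038  0.0002 0.1946] t 24.2 w 0.798 q7 -1.25
[0.18772398 0.14436182 0.17385259]
tcp [ 0.4696 -0.0277  0.2596] close -97.5 | tool yaw -89.9 shift after yaw [-0.1085  0.142  -0.0004] t 24.2 w 0.798 q7 -1.25
[(0.9, array([196., 264.])), (0.7, array([219., 287.]))]
```

The tall block stands square at (0.507, -0.032). I go back to the handle.

Call:
jog_arm:
  deltas:
    - [0.6,0,0,0,-8.17]
    - [0.6,0,0,0,-8.17]
    - [0.6,0,0,0,-8.17]
    - [0.6,0,0,0,-8.17]
    - [0.6,0,0,0,-8.17]
    - [0.6,0,0,0,-8.17]
    - [0.6,0,0,0,-8.17]
    - [0.6,0,0,0,-8.17]
    - [0.6,0,0,0,-8.17]
    - [0.6,0,0,0,-8.17]
    - [0.6,0,0,0,-8.17]
    - [0.6,0,0,0,0]

```text
time_s: 25.45
eef_pos: [0.4718, -0.0284, 0.2582]
tool_rot: [-2.363, -2.069, 0.002]
ft_force: [1.2, 0.3, 0.4]
width: 0.601
finger_force: 0.0
```

Call:
jog_arm:
  deltas:
    - [0.6,-0.0271,0.0365,0,0]
    - [0.6,-0.0271,0.0365,0,0]
    - [0.6,-0.0271,0.0365,0,0]
    - [0.6,-0.0271,0.0365,0,0]
    - [0.6,0,0,0,0]
    - [0.6,0,0,0,0]

```text
time_s: 26.05
eef_pos: [0.6017, -0.1562, 0.2575]
tool_rot: [-2.37, -2.061, 0.003]
ft_force: [-0.7, -0.9, -0.3]
width: 0.603
finger_force: 0.0
```

Run:
```python
from h import *
go(.6,-.1545,.1817,-7.6)
```

```text
tcp [ 0.6017 -0.1562  0.2575] close -8.0 | tool yaw -0.4 shift after yaw [ 0.0015 -0.0018  0.0758] t 26.05 w 0.603 q7 0.34
```

Call:
jog_arm:
  deltas:
    - [0.6,0,-0.001,0.03,0]
    - [0.6,0,0,0.03,0]
    - [0.6,0,0,0.016,0]
    - [0,0,0,0,0]
    - [0,0,0,0,0]
    - [0,0,0,0,0]
    - [0,0,0,0,0]
    - [0,0,0,0,0]
    - [0,0,0,0,0]
    - [0,0,0,0,0]

```text
time_s: 27.05
eef_pos: [0.6007, -0.155, 0.1835]
tool_rot: [2.365, 2.067, 0.001]
ft_force: [-2.5, 1.1, 6.2]
width: 0.16
finger_force: 30.0
```

Run:
```python
from h import *
go();o=arm.get_obs();print(o["ft_force"],o["finger_force"])
p=np.array(o["eef_pos"]);bx=(p[:2]-[.573,-.041])@[.991,-.132];t0=np.arccos((.095-bx)/.18);print(bx,t0)
a=np.linspace(t0,.50,20);print([[round(float(-.18*(np.cos(b)-np.cos(c))),4),round(float(-.18*(np.sin(b)-np.sin(c))),4)] for c,b in zip(a,a[1:])])
print("z rep predicted at .461:",p[2]-.18*(np.sin(t0)-np.sin(.461)),"bx",.095-.18*np.cos(.461))
```

```text
tcp [ 0.6007 -0.155   0.1835] close -7.7 | tool yaw 0 shift after yaw [0. 0. 0.] t 27.05 w 0.16 q7 0.4
[-2.53247087  1.05439639  6.17311156] 30.001488626003265
0.04245476135178918 1.27456476271075
[[-0.007, 0.0023], [-0.0069, 0.0026], [-0.0068, 0.0028], [-0.0066, 0.0031], [-0.0065, 0.0034], [-0.0064, 0.0036], [-0.0062, 0.0039], [-0.006, 0.0042], [-0.0059, 0.0044], [-0.0057, 0.0046], [-0.0055, 0.0049], [-0.0053, 0.0051], [-0.0051, 0.0053], [-0.0049, 0.0055], [-0.0046, 0.0057], [-0.0044, 0.0059], [-0.0042, 0.006], [-0.0039, 0.0062], [-0.0036, 0.0064]]
z rep predicted at .461: 0.09144986645662026 bx -0.06620945826394112
```

Call:
jog_arm:
  deltas:
    - [0,0,-0.007,0.0023,0]
    - [0,0,-0.0069,0.0026,0]
    - [0,0,-0.0068,0.0028,0]
    - [0,0,-0.0066,0.0031,0]
    - [0,0,-0.0065,0.0034,0]
    - [0,0,-0.0064,0.0036,0]
    - [0,0,-0.0062,0.0039,0]
    - [0,0,-0.006,0.0042,0]
    - [0,0,-0.0059,0.0044,0]
    - [0,0,-0.0057,0.0046,0]
    - [0,0,-0.0055,0.0049,0]
    - [0,0,-0.0053,0.0051,0]

```text
time_s: 28.25
eef_pos: [0.527, -0.1449, 0.1381]
tool_rot: [2.364, 2.067, 0.002]
ft_force: [4.3, 0.7, 2.9]
width: 0.166
finger_force: 30.0
```

Call:
jog_arm:
  deltas:
    - [0,0,-0.0051,0.0053,0]
    - [0,0,-0.0049,0.0055,0]
    - [0,0,-0.0046,0.0057,0]
    - [0,0,-0.0044,0.0059,0]
    - [0,0,-0.0042,0.006,0]
    - [0,0,-0.0039,0.0062,0]
    - [0,0,-0.0036,0.0064,0]
    - [0,0,0,0,0]

```text
time_s: 29.05
eef_pos: [0.496, -0.1407, 0.0963]
tool_rot: [2.365, 2.068, -0.0]
ft_force: [6.9, 0.8, -8.6]
width: 0.162
finger_force: 30.0
```

Run:
```python
from h import *
go();o=arm.get_obs();print(o["ft_force"],o["finger_force"])
p=np.array(o["eef_pos"]);bx=(p[:2]-[.573,-.041])@[.991,-.132];print(bx,np.arccos((.095-bx)/.18))
```

```text
tcp [ 0.496  -0.1407  0.0963] close -7.7 | tool yaw 0 shift after yaw [0. 0. 0.] t 29.05 w 0.162 q7 0.51
[ 6.85100887  0.78061894 -8.62955775] 29.998948574066162
-0.06310306418258768 0.4983961561148933
```

Call:
jog_arm:
  deltas:
    - [0,0,-0.001,0.002,0]
    - [0,0,-0.001,0.002,0]
    - [0,0,-0.0006,0.0015,0]
    - [0,0,0,0,0]

```text
time_s: 29.45
eef_pos: [0.4942, -0.1404, 0.0921]
tool_rot: [2.364, 2.067, 0.002]
ft_force: [4.0, 1.8, 10.6]
width: 0.163
finger_force: 30.0
```

Call:
jog_arm:
  deltas:
    - [0,0,-0.0005,0.0015,0]
    - [0,0,0,0,0]

```text
time_s: 29.65
eef_pos: [0.4942, -0.1405, 0.0915]
tool_rot: [2.364, 2.066, 0.004]
ft_force: [3.2, 3.1, 23.6]
width: 0.16
finger_force: 30.0
```

Call:
jog_arm:
  deltas:
    - [0,0,-0.0004,0.001,0]
    - [0,0,0,0,0]

```text
time_s: 29.85
eef_pos: [0.4942, -0.1406, 0.0911]
tool_rot: [2.363, 2.066, 0.006]
ft_force: [1.6, 4.6, 32.2]
width: 0.162
finger_force: 30.0
```

The roller is on the block: the force rises while the height stays at the predicted value. I'll release and retreat.

Call:
jog_arm:
  deltas:
    - [0.5,0,0,0,0]
    - [0.5,0,0,0,0]
    - [0.5,0,0,0,0]
    - [0.5,0,0,0,0]
    - [0.5,0,0,-0.02,0]
    - [0.5,0,0,-0.04,0]
    - [0.5,0,0,-0.045,0]
    - [0.5,0,0,-0.045,0]
    - [0.5,-0.03,-0.03,-0.03,0]
    - [0.5,-0.03,-0.03,0,0]
    - [0.5,0,0,0,0]

```text
time_s: 30.95
eef_pos: [0.422, -0.1936, 0.2686]
tool_rot: [-2.371, -2.061, -0.001]
ft_force: [1.0, -0.7, 0.9]
width: 0.498
finger_force: 0.0
```

Run:
```python
from h import *
n="side";im,d=arm.grab_frame(n);q=cloud(n,d);q[d<=0]=9
cv2.imwrite("pics/c7.png",cv2.resize(im[150:330,220:400],(600,600),interpolation=2)[:,:,::-1])
go();print(arm.get_obs()["ft_force"])
```

```text
tcp [ 0.4241 -0.192   0.2682] close -7.9 | tool yaw 0 shift after yaw [0. 0. 0.] t 31.0 w 0.499 q7 0.41
[ 0.7086941  -0.15434689  0.13149065]
```

View pics/c7.png

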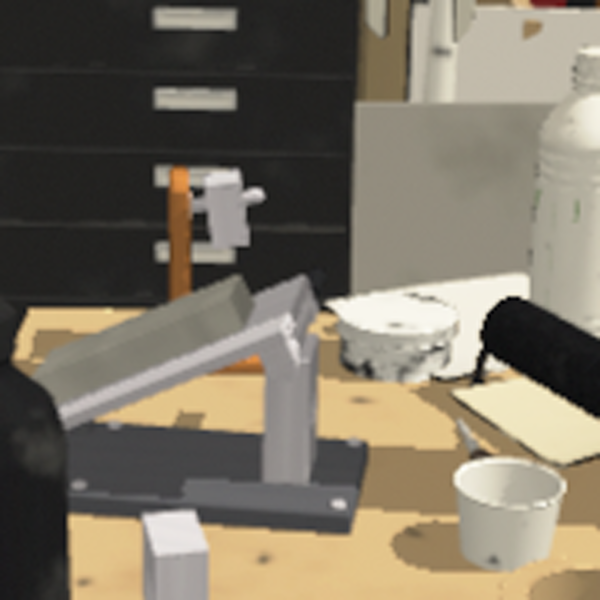

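The picture shows the plate's roller resting on the upright tall block at (290,410). The low block hangs on the peg at (227,208), and the gripper is clear of everything.

```bash
python3 -c "
from station import arm
print(arm.finish_job())"
```

```text
the job is handed in; nothing more can be done
None
```

The job is handed in at about 31 s of the 72 s allowed; the last picture shows the low block hanging on the peg and the plate's roller resting on the upright tall block, but the hand-in gave no verdict.

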